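# Rock a charged battery pack back off its hook and stand it in the kit tray

### The arm

A 7-joint arm with a two-finger parallel gripper is mounted at the origin on the work surface. World frame = base frame: x ahead of the robot, y to its left, z up, the work surface at z = 0. Lengths are in m, angles in rad, forces in N, time in s.
With the tool pointing down it reaches from about 0.4 to 0.9 m from the base axis. Payload 5.6 kg.
Tool frame: the origin (TCP) lies midway between the tips of the shut fingers; the grasp point (between the pads) lies 19 mm behind it; y points along the fingers, z is the direction in which the jaws open and shut, and the axes are right-handed (so a half turn about y gives the same grasp; the last joint's range is limited). The gripper opens to 92 mm and grips with 3 to 60 N. Pads are 20 mm wide; open, the fingers measure 128 mm over their backs; the gripper's body (75 mm by 189 mm) begins 69 mm behind the grasp point.
Start: joints at [-1.161, 0.468, -0.012, 1.603, 0.006, 1.071, -0.056], TCP at [0.284, 0.584, 0.215] pointing down, gripper open.
Joint ranges: [-2.53, 2.53], [-0.31, 2.02], [-1.57, 1.55], [0.28, 2.44], [-1.29, 4.43], [0.15, 1.84], [-2.92, 2.92]. Speed limits (rad/s): [2.57, 2.57, 3.14, 3.14, 3.14, 3.14, 3.14].

### API

Orientations are given as a 3x3 rotation matrix whose columns are the frame's x, y, z axes.
In Python, from station import env, effector, solver, viewer, workorder, search_frame, tip_of gives the robot as it stands. Calls block until the motion is done:
- env.reach(position, orientation): joint-space move of the TCP to a pose.
- env.movel(position, frame=None, rate=0.15): straight line of the TCP; frame=None keeps the orientation; rate is the mean speed in m/s.
- env.goto_joints(angles): joint-space move.
- effector.release() and effector.grasp(squeeze=None): open the fingers fully, or close them until they stop; squeeze is the grip in N (None keeps the last).
- env.pause(seconds).
- solver.inverse_kinematics(position, orientation): joint angles nearest the present ones, or None.
- env.sense(): the state.
- viewer.read_camera(name): name is "scene" or "top" or "wrist"; returns (picture, depth): 420x560x3 uint8, red, green, blue; 420x560 float32, m along the optical axis (not along the pixel's ray), 0 where there is no reading.
- viewer.camera_info(name): a dict with "intrinsics" (3x3 intrinsics, pixels), "dist_coeffs" ([k1, k2, p1, p2, k3] as OpenCV has them; the pictures are not rectified), "eye" and "rotation" of the camera in the world; the wrist camera has in their place "T_tool_cam" (4x4, takes a point from camera to tool coordinates, whose origin is the TCP and whose axes are the tool frame's). Camera axes: x right, y up, looking along -z (the intrinsics and any distortion apply to the point x, -y, -z); pixel columns grow to the right and rows downward; lengths in m; the calibration is good to about 2 mm. A picture is of the moment at which its call begins: read the wrist's pose just before it. camera_info takes no time and is no camera call.
A pose or a line that the arm cannot do raises env.PlanningError and nothing moves.
- workorder.finish_job(): hands the job in, once; it reports no verdict.
Trained networks look in the newest picture that a camera, given by its name, has taken for a name from the list of things; names that differ only in an ending like _2 or _b are one class to them, and where a whole thing is asked for, a point or a joint stands for the part that bears it (a point fixed in the world has none). Each returns a list of dicts, best first, with "score" (0 to 1); they miss things now and then, are a little off and sometimes report something else, mostly with a low value. They report only what shows in the picture. A call takes as long as a camera call.
- search_frame(camera, name): "at" ([x, y, z] in m, in world coordinates, good to about 4 mm: the middle of the surface that is visible of it).
- tip_of(camera, name): "at" ([x, y, z] in m, in world coordinates, good to about 4 mm: a listed point, or the origin of a listed thing).
The state is a dict: "t": time; "joint_positions": joint angles; "joint_velocities": joint speeds; "tau": joint torques, N m; "ee_pos": TCP position; "tcp_rot": TCP orientation; "wrist_force": force on the tool from outside, world axes, zero at the start; "moment": the same for the moment, N m; "gripper_width": finger opening in m.
Only numpy, scipy, OpenCV 4.12 (cv2) and the standard library are available. Lean on these libraries where they do the work, as an engineer would, in place of code of your own. Each camera call takes 0.05 s, during which the arm holds its last target.

### The job

Take the fully charged battery pack, the one showing four green bars, out of the bench charger: tip its top back, away from the charger's front, until it leans against the padded backrest on its own with its hook lug still under the keeper lip. Then take hold of it, draw the lug out from under the lip, and stand the pack upright in the free pocket of the blue kit tray, setting it down gently. Leave the other packs and the small things on the bench where they are.

Things in the scene. Friction and masses are not known exactly. Their poses are not given: they have to be found in the camera images.
- charged_pack_center (a point): The charged pack: black block, yellow panels, four green bars on its top and near face; 42 (x) x 44 (y) x 138 mm (z), about 0.34 kg. Point at mid-body, 69 mm above its flat underside. z runs up the pack, x to its far face. Stands loose in one of the bays (which one varies), square to the charger. Its grey hook lug, 24 wide and 5 thick, flush with the underside, sticks out 17 mm beyond the +x face.
- charged_pack_lug (a point): Tip of the charged pack's hook lug: 38 mm from the pack's middle along its x, 2.5 mm above its underside. Same axes as the pack. To unhook a leaning pack, move it about 25 mm along the pack's own -x (towards the front and up), then lift.
- charger: Three-bay charger, 330 mm wide (y), fixed. Origin on the bench under the middle bay; x points from its front to its backrest, z up. Bays at y = -100, 0, +100 mm, seats 25 mm above the bench; a seated pack's middle is at x = 0. Each bay has an orange rib 12 mm high in front of the pack (x = -28 to -22) and side cheeks 16 mm high, 2 mm off the pack. Packs stand 56 mm apart.
- keeper (a point): Front lower edge of the orange keeper lip of the middle bay (x = 33 mm, 12 mm above the seat; the same in each bay). The lip is 4 mm thick and reaches 6 mm over the lug to a wall at x = 39, so a pack cannot be lifted or drawn straight out. Axes as the charger. A pack pushed back pivots on its lug tip in that corner.
- backrest (a point): Middle of the upper edge of the sloped backrest, which runs across all bays; axes as the charger. A pack pushed back passes its balance point near 0.5 rad of tilt and drops lightly on to the backrest, resting at about 0.63 rad, its top well above this edge. The housing behind is 83 mm high and ends at x = 121 mm in the charger's frame.
- free_pocket (a point): Free pocket of the blue kit tray: centre of its floor, 4 mm above the bench. Inside 88 (x) x 66 mm (y), walls 4 mm, top edges 46 mm above this floor. Axes as the tray. The pack with its lug takes 59 x 44 mm; with the lug to +x it is centred with the pack's middle at x = -8.5 mm.
- kit_tray: Blue open tray, 188 (x) x 74 (y) x 50 mm, fixed, to the robot's left or right. Origin at the centre of its underside; the free pocket is at -x (nearer the robot), the other pocket at +x holds a pack.
- pack_b_center (a point): Another of the four battery packs, same shape, one red gauge bar; stands seated in a charger bay (its place varies). Point at the middle of its body, half-way up; same axes as the charged pack. Leave it alone.
- pack_c_center (a point): Another of the four battery packs, same shape, one red gauge bar; stands seated in a charger bay (its place varies). Point at the middle of its body, half-way up; same axes as the charged pack. Leave it alone.
- pack_d_center (a point): A fourth battery pack, same shape, one red bar, standing in the far pocket of the kit tray, lug to the tray's +x. Point at the middle of its body, half-way up. Leave it alone.
- meter: Handheld meter lying fixed on the bench on the side opposite the kit tray, yellow and black, 178 (x) x 82 (y) x 51 mm. Origin at the centre of its underside.
- screwdriver: Red-handled screwdriver, 170 mm, lying in front of the charger, along its own x. Leave it alone.
- spool: Blue solder spool, 52 mm across, 32 mm high, standing in front of the charger. Origin at the centre of its underside. Leave it alone.
- flux_jar: Amber jar with white cap, 48 mm across, 55 mm high, standing in front of the charger. Origin at the centre of its underside. Leave it alone.

How it is judged:
On the way, in this order (a step that is already met when the one before it is completed fails the run):
1. the charged pack leans back on the backrest by itself, its lug still under the keeper lip, the robot off it (angle between charged_pack_center's own z axis and vertical above 0.52 rad and x of charged_pack_lug in the frame of charger above 0.032 m and z of charged_pack_lug in the frame of charger below 0.037 m and contact force between each of the fingers, the arm and charged_pack below 0.2 N), for 0.3 s.
2. the charged pack is lifted clear of the charger (z of charged_pack_lug in the frame of charger above 0.06 m), for 0.1 s.
At the end, for the whole second after the job is handed in: The charged pack stands at rest on the floor of the kit tray's free pocket, upright within 0.1 rad, released; the other three packs are within 12 mm, and the screwdriver, spool and jar within 20 mm, of where they started (x of charged_pack_center in the frame of free_pocket between -0.027 and 0.027 m and y of charged_pack_center in the frame of free_pocket between -0.02 and 0.02 m and z of charged_pack_center in the frame of free_pocket between 0.062 and 0.074 m and angle between charged_pack_center's own z axis and vertical below 0.1 rad and linear speed of charged_pack below 0.02 m/s and distance of each of pack_b_center, pack_c_center, pack_d_center from where it was at the start of the episode below 0.012 m and distance of each of screwdriver, spool, flux_jar from where it was at the start of the episode below 0.02 m); the robot touches nothing.
It fails at once if the charged pack is dropped into the tray pocket (still moving over 0.5 m/s, a fall of about 13 mm, in the last 20 mm) (linear speed of charged_pack above 0.5 m/s and z of charged_pack_center in the frame of free_pocket below 0.089 m and x of charged_pack_center in the frame of free_pocket between -0.06 and 0.06 m and y of charged_pack_center in the frame of free_pocket between -0.045 and 0.045 m).
It fails at once if another pack is shifted over 12 mm (distance of any of pack_b_center, pack_c_center, pack_d_center from where it was at the start of the episode above 0.012 m).
It fails at once if the screwdriver, spool or jar is shifted over 20 mm (distance of any of screwdriver, spool, flux_jar from where it was at the start of the episode above 0.02 m).
It also fails if it takes over 56 s, if anything falls off the work surface, if the arm or the gripper's body presses on something with over 40 N, if the wrist force passes 120 N, or if a joint passes its speed limit or range.

## Working session

There is one attempt and no reset: what is moved stays moved. The work goes in short steps, each a Python script; the robot and the scene stay as the last script left them, time stands still between calls to the robot, and variables do not carry over. Pictures are saved under pics/ and viewed, and the job is handed in when it is done.

```bash
ls; mkdir -p pics
python3 - <<'E'
from station import env, effector, solver, viewer, workorder, search_frame, tip_of
import cv2, numpy as np
s=env.sense(); print(s['t'],s['ee_pos'],s['tcp_rot'],s['gripper_width'])
for c in ['scene','top']:
    p,d=viewer.read_camera(c); cv2.imwrite(f'pics/{c}0.png',p[:,:,::-1]); np.save(f'pics/{c}0.npy',d)
    i=viewer.camera_info(c); print(c,i)
    for n in ['charged_pack_center','charger','keeper','backrest','free_pocket','kit_tray','pack_b_center','charged_pack_lug','spool','flux_jar','screwdriver','meter']:
        print(n,[(round(r['score'],2),np.round(r['at'],3).tolist()) for r in tip_of(c,n)][:4])
print(env.sense()['t'])
E
```

```text
pics
0.0 [0.28420632 0.58392701 0.21366674] [[ 8.99177752e-01 -6.21322232e-04  4.37583118e-01]
 [-4.37583532e-01 -1.62547704e-03  8.99176295e-01]
 [ 1.52603087e-04 -9.99998486e-01 -1.73347316e-03]] 0.0921400492949035
scene {'intrinsics': array([[536.54286287,   0.        , 286.56641589],
       [  0.        , 536.54286287, 215.67658524],
       [  0.        ,   0.        ,   1.        ]]), 'dist_coeffs': array([-0.02315337,  0.        ,  0.        ,  0.        ,  0.        ]), 'eye': array([1.08813051, 0.12936092, 1.0831853 ]), 'rotation': array([[-0.20397244, -0.83733843,  0.50720765],
       [ 0.97887558, -0.16699985,  0.11795613],
       [-0.0140656 ,  0.52055298,  0.85371351]])}
charged_pack_center [(0.93, [0.561, -0.114, 0.091])]
charger [(0.84, [0.557, -0.016, 0.001])]
keeper [(0.62, [0.592, -0.017, 0.041])]
backrest [(0.93, [0.63, -0.012, 0.093])]
free_pocket [(0.83, [0.486, -0.322, 0.004]), (0.53, [0.53, -0.326, 0.003])]
kit_tray [(0.91, [0.529, -0.324, -0.002])]
pack_b_center [(0.83, [0.55, 0.081, 0.094])]
charged_pack_lug [(0.69, [0.603, -0.113, 0.024])]
spool [(0.66, [0.35
[... 549 characters left out ...]
,  0.03104911,  0.01326448],
       [ 0.01754717,  0.14200663,  0.98971017]])}
charged_pack_center [(0.88, [0.564, -0.119, 0.095]), (0.19, [0.56, -0.019, -0.002])]
charger [(0.76, [0.554, -0.019, -0.003]), (0.24, [0.591, -0.013, 0.034])]
keeper [(0.75, [0.588, -0.014, 0.039])]
backrest []
free_pocket [(0.83, [0.488, -0.324, 0.005])]
kit_tray [(0.95, [0.534, -0.329, 0.002])]
pack_b_center [(0.86, [0.547, 0.081, 0.093])]
charged_pack_lug [(0.83, [0.602, -0.12, 0.028]), (0.32, [0.355, 0.184, -0.004])]
spool [(0.74, [0.356, 0.185, 0.001]), (0.51, [0.562, -0.117, 0.092])]
flux_jar [(0.81, [0.35, -0.197, -0.004])]
screwdriver [(0.63, [0.39, 0.019, -0.001])]
meter [(0.62, [0.51, 0.336, 0.002])]
1.3
```

View pics/scene0.png

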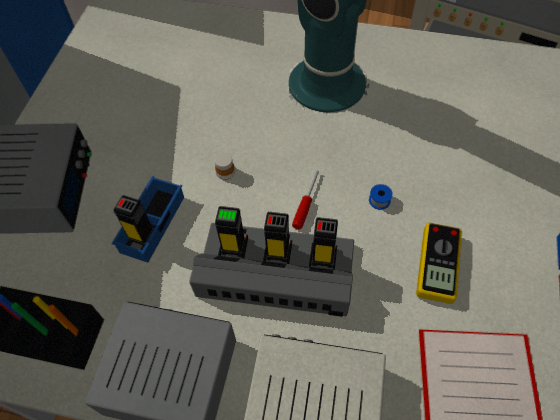

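View pics/top0.png

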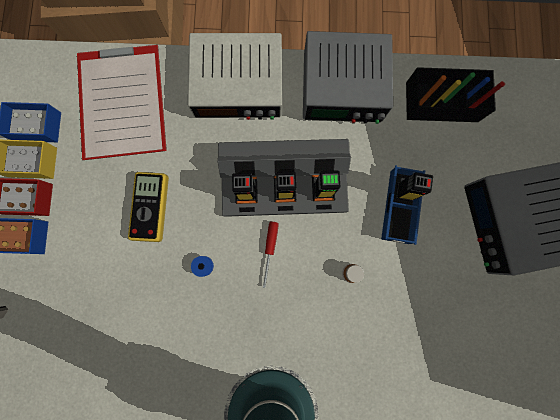

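The charged pack (four green bars) is in the bay nearest the tray: scene (229,215), top (330,180). The tray's free pocket is at top (401,222), with pack_d behind it at (420,183). Next I'll refine the poses from depth.

```bash
cat > h.py <<'E'
from station import env, effector, solver, viewer, workorder, search_frame, tip_of
import cv2, numpy as np
def cloud(c,d,info=None,eye=None,R=None):
    i=info or viewer.camera_info(c); K=i['intrinsics']
    eye=i['eye'] if eye is None else eye; R=i['rotation'] if R is None else R
    v,u=np.mgrid[0:d.shape[0],0:d.shape[1]]
    n=cv2.undistortPoints(np.stack([u.ravel(),v.ravel()],1).astype(np.float64).reshape(-1,1,2),K,i['dist_coeffs']).reshape(-1,2)
    z=d.ravel(); P=np.stack([n[:,0]*z,-n[:,1]*z,-z],1)@R.T+eye
    P[z<=0]=np.nan
    return P.reshape(*d.shape,3)
E
python3 - <<'E'
from h import *
for c in ['top','scene']:
    d=np.load(f'pics/{c}0.npy'); P=cloud(c,d)
    def box(x0,x1,y0,y1,z0,z1):
        m=(P[...,0]>x0)&(P[...,0]<x1)&(P[...,1]>y0)&(P[...,1]<y1)&(P[...,2]>z0)&(P[...,2]<z1); return P[m]
    print(c)
    for n,b in dict(chg=(.5,.63,-.16,-.07,.152,.175),mid=(.5,.63,-.06,.03,.152,.175),lft=(.5,.63,.04,.13,.152,.175),d=(.5,.64,-.4,-.27,.133,.155),house=(.5,.8,-.25,.2,.075,.092),tray=(.4,.68,-.4,-.24,.042,.058)).items():
        Q=box(*b)
        if len(Q)<5: print(n,len(Q)); continue
        r=cv2.minAreaRect((Q[:,:2]*1000).astype(np.float32))
        print(n,len(Q),np.round(Q.mean(0),4),np.round(np.median(Q[:,2]),4),'rect',np.round(r[0],1),np.round(r[1],1),round(r[2],2))
E
```

```text
top
chg 368 [ 0.563  -0.1172  0.1624] 0.1626 rect [ 564.3 -118. ] [43.1 44.1] 3.41
mid 370 [ 0.5568 -0.0182  0.1623] 0.1625 rect [557.7 -18.6] [41.6 44.9] 3.39
lft 376 [0.5506 0.0812 0.1624] 0.1626 rect [551.4  81.4] [42.3 43.8] 4.06
d 348 [ 0.5686 -0.336   0.1412] 0.1416 rect [ 569.3 -337.4] [45.1 42.7] 80.13
house 4756 [0.6852 0.0104 0.0847] 0.084 rect [664.4 -25. ] [449.8 271.1] 89.99
tray 586 [ 0.525  -0.3222  0.0486] 0.0489 rect [ 530.8 -326.6] [ 80.9 194.6] 81.94
scene
chg 448 [ 0.5664 -0.1147  0.1625] 0.1631 rect [ 563.6 -116.1] [45.2 44.9] 5.85
mid 450 [ 0.5603 -0.0155  0.1625] 0.1632 rect [557.1 -16.5] [45.  44.6] 3.99
lft 453 [0.5536 0.0835 0.1625] 0.1631 rect [551.5  83.2] [43.8 44.8] 2.3
d 411 [ 0.5712 -0.3344  0.1418] 0.1424 rect [ 569.4 -336.8] [46.4 43. ] 81.6
house 6516 [0.6858 0.024  0.0853] 0.085 rect [670.5 -14.1] [429.3 258.3] 89.67
tray 795 [ 0.5369 -0.3203  0.049 ] 0.0494 rect [ 528.5 -325.2] [ 82.8 194.5] 81.9
```

```bash
cat >> h.py <<'E'
def Rt(yaw,t):
    cx=np.array([np.cos(yaw),np.sin(yaw),0]); z=np.array([-np.sin(yaw),np.cos(yaw),0])
    y=-(np.sin(t)*cx+np.cos(t)*np.array([0,0,1])); return np.stack([np.cross(y,z),y,z],1)
CY=0.0625; CO=np.array([.5573,-.0175,0]); TY=-0.1415; PK=np.array([.485,-.321,.004])
def C(x,y,z): return CO+Rz(CY)@np.array([x,y,z])
def T(x,y,z): return PK+Rz(TY)@np.array([x,y,z])
def Rz(a): return np.array([[np.cos(a),-np.sin(a),0],[np.sin(a),np.cos(a),0],[0,0,1]])
# pack pose by pivot (lug tip at charger x .039,z seat .025) tilt th: pack-local point (px from middle, h above underside)
def lean(px,h,th,y=-.1): 
    a=px-.039; c,s=np.cos(th),np.sin(th); return C(.039+a*c+h*s,y,.025-a*s+h*c)
E
python3 - <<'E'
from h import *
for t in [-.6,-.4,-.2,0,.2,.4,.6]:
    r=[]
    R=Rt(CY,t)
    r.append(solver.inverse_kinematics(C(-.06,-.1,.14),R))
    g=lean(0,.105,.63); r.append(solver.inverse_kinematics(g+R[:,1]*.019,R))
    r.append(solver.inverse_kinematics(g+R[:,1]*.019+R[:,1]*-.12,R))
    Rp=Rt(TY,t); r.append(solver.inverse_kinematics(T(-.0085,0,.105)+Rp[:,1]*.019,Rp))
    r.append(solver.inverse_kinematics(T(-.0085,0,.205)+Rp[:,1]*.019,Rp))
    print(t,[None if q is None else np.round(q,2).tolist() for q in r])
E
```

```text
-0.6 [[1.41, 0.58, -1.3, 2.35, 1.59, 0.34, 0.48], [0.92, 0.61, -0.89, 2.09, 1.51, 0.28, 0.48], [0.07, 0.14, 0.18, 2.22, -0.76, 0.28, 2.56], [1.58, 0.73, -1.09, 2.21, 1.6, 0.28, 0.7], [1.44, 0.32, -0.84, 2.16, -0.24, 0.24, 2.33]]
-0.4 [[0.09, 0.2, 0.17, 2.28, -0.52, 0.32, 2.35], [0.07, 0.43, 0.12, 2.01, -0.43, 0.34, 2.18], [-0.36, 0.21, 0.64, 2.05, -0.46, 0.57, 2.21], [1.06, 0.46, -0.51, 2.12, 0.12, 0.26, 1.95], [1.03, 0.27, -0.45, 2.06, -0.13, 0.49, 2.15]]
-0.2 [[-0.22, 0.27, 0.49, 2.16, -0.35, 0.58, 2.15], [-0.13, 0.5, 0.36, 1.87, -0.37, 0.63, 2.09], [-0.34, 0.33, 0.61, 1.85, -0.33, 0.85, 2.06], [0.19, 0.46, 0.47, 2.05, -0.57, 0.57, 2.5], [-0.22, 0.41, 1.0, 2.0, -0.62, 0.84, 2.55]]
0 [[-0.23, 0.36, 0.49, 2.02, -0.23, 0.82, 2.03], [-0.1, 0.58, 0.31, 1.72, -0.22, 0.88, 1.93], [-0.2, 0.45, 0.44, 1.63, -0.21, 1.11, 1.93], [0.06, 0.56, 0.63, 1.92, -0.45, 0.8, 2.36], [-0.17, 0.49, 0.93, 1.86, -0.46, 1.02, 2.38]]
0.2 [[-0.17, 0.46, 0.4, 1.87, -0.14, 1.04, 1.93], [-0.07, 0.67, 0.26, 1.55, -0.13, 1.14, 1.86], [-0.11, 0.6, 0.33, 1.4, -0.14, 1.37, 1.86], [0.09, 0.64, 0.57, 1.78, -0.29, 1.01, 2.2], [-0.04, 0.55, 0.75, 1.72, -0.29, 1.2, 2.22]]
0.4 [[-0.1, 0.57, 0.31, 1.72, -0.07, 1.26, 1.86], [-0.04, 0.78, 0.23, 1.39, -0.08, 1.38, 1.81], [-0.05, 0.77, 0.26, 1.15, -0.09, 1.63, 1.82], [0.1, 0.74, 0.54, 1.64, -0.2, 1.22, 2.12], [0.01, 0.65, 0.68, 1.59, -0.2, 1.39, 2.16]]
0.6 [[-0.06, 0.69, 0.25, 1.58, -0.02, 1.47, 1.82], [-0.02, 0.9, 0.19, 1.22, -0.03, 1.62, 1.79], None, [0.11, 0.86, 0.53, 1.5, -0.15, 1.43, 2.08], [0.03, 0.77, 0.66, 1.46, -0.15, 1.59, 2.14]]
```

Run:
```python
from h import *
R=Rt(CY,0)
env.reach(C(-.10,-.1,.27),R); print(env.sense()['t'])
effector.grasp(20)
env.movel(C(-.055,-.1,.14),R,rate=.15)
s=env.sense(); print(s['t'],s['ee_pos'],s['gripper_width'],s['wrist_force'])
for x in [-.035,-.02,0,.015,.022,.026]:
    env.movel(C(x,-.1,.14),R,rate=.05); s=env.sense(); print(x,round(s['t'],2),np.round(s['wrist_force'],2))
p,d=viewer.read_camera('scene'); cv2.imwrite('pics/s1.png',p[:,:,::-1])
p,d=viewer.read_camera('top'); cv2.imwrite('pics/t1.png',p[:,:,::-1])
```

```text
3.8917
6.3083 [ 0.50890524 -0.12101183  0.14059141] 0.0006580495204955878 [ 0.34818769 -0.63941571  0.36336482]
-0.035 6.86 [0.07 0.43 0.68]
-0.02 7.31 [-1.33  0.83 -0.61]
0 7.86 [-0.52 -0.75  0.6 ]
0.015 8.31 [-0.29  0.2  -0.01]
0.022 8.6 [-0.56  0.37  0.36]
0.026 8.85 [-0.66  0.02  0.09]
```

View pics/s1.png

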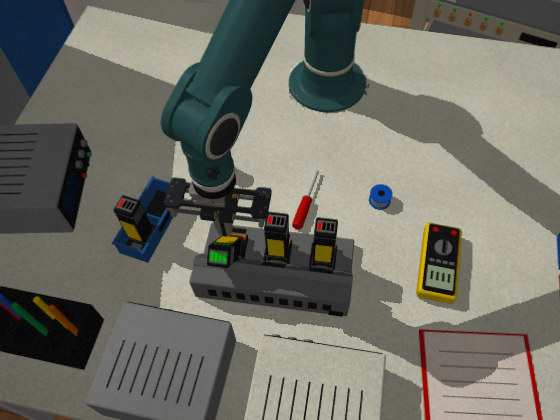

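The pack's top is now tilted back (scene 218,257), and the neighbours haven't moved. I'll measure the tilt before backing off.

```bash
cat >> h.py <<'E'
def tilt(c='scene'):
    p,d=viewer.read_camera(c); P=cloud(c,d)
    L=(P-CO)@Rz(CY)  # charger frame
    m=(abs(L[...,1]+.1)<.017)&(L[...,0]>.03)&(L[...,0]<.2)&(L[...,2]>.10)&(L[...,2]<.2)
    Q=L[m]
    # face normals by local fit: try the top face by RANSAC-like clustering on normals in xz
    dx=np.gradient(L,axis=1); dy=np.gradient(L,axis=0); n=np.cross(dx,dy); n/=np.linalg.norm(n,axis=2,keepdims=True)+1e-12
    n*=np.sign(n[...,2:3]); a=np.arctan2(n[...,0],n[...,2])[m]
    return p,Q,a
E
python3 - <<'E'
from h import *
for c in ['scene','top']:
    p,Q,a=tilt(c); print(c,len(Q)); print(np.histogram(a,bins=np.arange(-1.5,1.6,.1)))
    print(Q.max(0),Q.min(0), np.median(a[(a>.2)&(a<.9)]))
print([(r['score'],(Rz(CY).T@(np.array(r['at'])-CO)).round(3)) for n in ['charged_pack_center','charged_pack_lug'] for r in tip_of('scene',n)])
E
```

```text
scene 695
(array([46, 21, 12, 46,  3, 38, 66, 12,  5,  9, 10,  8, 10, 12, 18, 12, 11,
       12, 14, 23, 18, 22, 24, 20, 24, 21, 26, 31, 24, 27]), array([-1.50000000e+00, -1.40000000e+00, -1.30000000e+00, -1.20000000e+00,
       -1.10000000e+00, -1.00000000e+00, -9.00000000e-01, -8.00000000e-01,
       -7.00000000e-01, -6.00000000e-01, -5.00000000e-01, -4.00000000e-01,
       -3.00000000e-01, -2.00000000e-01, -1.00000000e-01,  1.33226763e-15,
        1.00000000e-01,  2.00000000e-01,  3.00000000e-01,  4.00000000e-01,
        5.00000000e-01,  6.00000000e-01,  7.00000000e-01,  8.00000000e-01,
        9.00000000e-01,  1.00000000e+00,  1.10000000e+00,  1.20000000e+00,
        1.30000000e+00,  1.40000000e+00,  1.50000000e+00]))
[ 0.19996188 -0.08312419  0.19885524] [ 0.03038226 -0.1168754   0.10123382] 0.5948030939834107
top 14
(array([2, 3, 1, 0, 1, 1, 1, 0, 0, 0, 1, 0, 2, 0, 1, 0, 0, 0, 0, 0, 0, 0,
       0, 0, 0, 0, 0, 1, 0, 0]), array([-1.50000000e+00, -1.40000000e+00, -1.30000000e+00, -1.20000000e+00,
       -1.10000000e+00, -1.00000000e+00, -9.00000000e-01, -8.00000000e-01,
       -7.00000000e-01, -6.00000000e-01, -5.00000000e-01, -4.00000000e-01,
       -3.00000000e-01, -2.00000000e-01, -1.00000000e-01,  1.33226763e-15,
        1.00000000e-01,  2.00000000e-01,  3.00000000e-01,  4.00000000e-01,
        5.00000000e-01,  6.00000000e-01,  7.00000000e-01,  8.00000000e-01,
        9.00000000e-01,  1.00000000e+00,  1.10000000e+00,  1.20000000e+00,
        1.30000000e+00,  1.40000000e+00,  1.50000000e+00]))
[ 0.19999637 -0.08446732  0.10826226] [ 0.19682429 -0.10481463  0.10006688] nan
[(0.75, array([ 0.049, -0.098,  0.1  ])), (0.76, array([ 0.036, -0.098,  0.026]))]
  return _methods._mean(a, axis=axis, dtype=dtype,
  ret = ret.dtype.type(ret / rcount)
```

Run:
```python
from h import *
R=Rt(CY,0)
env.movel(C(.030,-.1,.14),R,rate=.04); s=env.sense(); print(round(s['t'],2),np.round(s['wrist_force'],2))
env.movel(C(-.03,-.1,.16),R,rate=.08)
env.movel(C(-.05,-.1,.30),R,rate=.25)
env.pause(.2)
for c in ['scene','top']:
  p,d=viewer.read_camera(c); cv2.imwrite(f'pics/{c}2.png',p[:,:,::-1]);np.save(f'pics/{c}2.npy',d)
  print(c,[(n,round(r['score'],2),(Rz(CY).T@(np.array(r['at'])-CO)).round(3)) for n in ['charged_pack_center','charged_pack_lug','pack_b_center'] for r in tip_of(c,n)])
print(env.sense()['t'])
```

```text
9.4 [ 0.73  0.42 -0.35]
scene [('charged_pack_center', 0.67, array([ 0.047, -0.099,  0.101])), ('charged_pack_lug', 0.58, array([ 0.037, -0.1  ,  0.026])), ('pack_b_center', 0.76, array([-0.004,  0.097,  0.093]))]
top [('charged_pack_center', 0.89, array([ 0.048, -0.104,  0.105])), ('charged_pack_lug', 0.58, array([ 0.036, -0.103,  0.024])), ('pack_b_center', 0.58, array([-0.003,  0.099,  0.092]))]
11.6583
```

View pics/scene2.png

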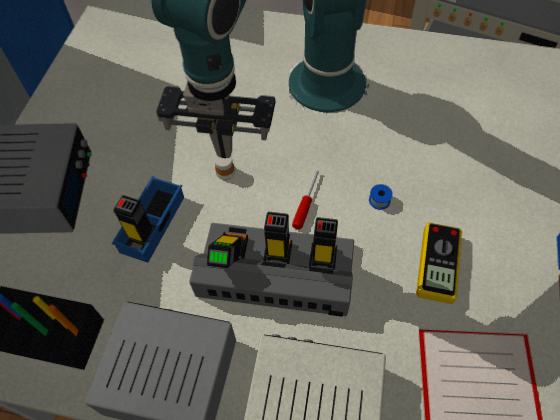

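View pics/top2.png

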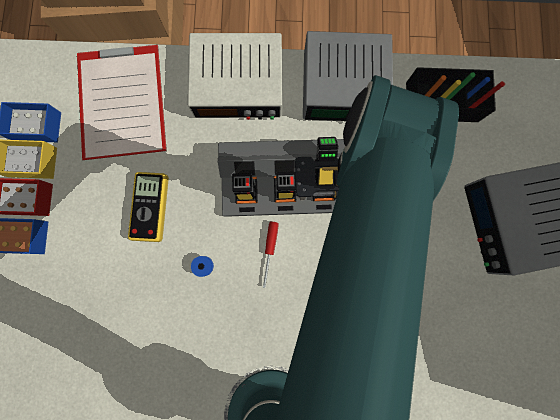

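The pack is leaning back unsupported. Both cameras put its middle at x≈0.048, z≈0.103 in the charger frame and the lug tip at about (0.037, 0.025), which matches a 0.63 rad lean. Next I'll grasp it.

Run:
```python
from h import *
t=.35; R=Rt(CY,t); g=lean(0,.105,.63); tcp=g+R[:,1]*.019
effector.release()
env.reach(tcp-R[:,1]*.10,R); print(env.sense()['t'])
env.movel(tcp,R,rate=.12); s=env.sense(); print(s['t'],np.round(s['wrist_force'],2),np.round(s['ee_pos']-tcp,4))
p,d=viewer.read_camera('scene'); cv2.imwrite('pics/s3.png',p[150:320,120:400][:,:,::-1].repeat(2,0).repeat(2,1))
p,d=viewer.read_camera('wrist'); cv2.imwrite('pics/w3.png',p[:,:,::-1])
```

```text
13.7833
14.7667 [ 0.88 -0.26  0.08] [ 0.0007 -0.0001  0.001 ]
```

View pics/s3.png

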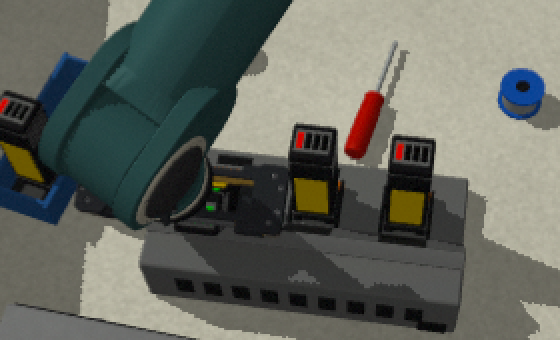

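View pics/w3.png

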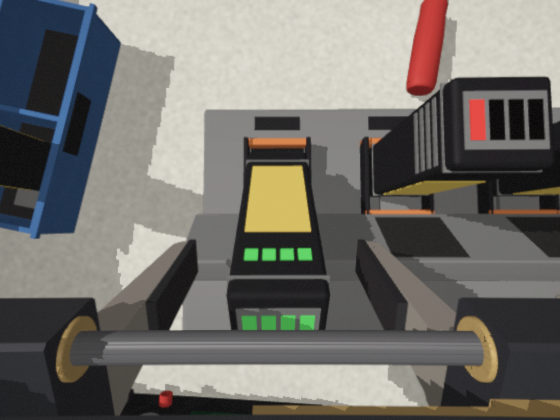

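The wrist view shows the pack centred between the open fingers: pack at columns 230–328, fingers at about 195 and 360. Grasping and unhooking.

Run:
```python
from h import *
t=.35; R=Rt(CY,t); g=lean(0,.105,.63); tcp=g+R[:,1]*.019
effector.grasp(45); s=env.sense(); print(s['t'],s['gripper_width'],np.round(s['wrist_force'],2))
d=Rz(CY)@np.array([-np.cos(.63),0,np.sin(.63)])
p0=s['ee_pos']
for k in [.008,.016,.027]:
    env.movel(p0+d*k,R,rate=.06); s=env.sense(); print(k,round(s['t'],2),np.round(s['wrist_force'],2))
env.movel(p0+d*.027+np.array([0,0,.03]),R,rate=.08); s=env.sense(); print(round(s['t'],2),np.round(s['wrist_force'],2),s['gripper_width'])
env.movel(p0+d*.027+np.array([0,0,.12]),R,rate=.15); s=env.sense(); print(round(s['t'],2),np.round(s['wrist_force'],2),s['gripper_width'])
p,dd=viewer.read_camera('scene'); cv2.imwrite('pics/s4.png',p[:,:,::-1])
p,dd=viewer.read_camera('wrist'); cv2.imwrite('pics/w4.png',p[:,:,::-1])
```

```text
15.65 0.04354261928258258 [ 0.25  0.35 -0.14]
0.008 15.93 [ 0.5   0.33 -4.03]
0.016 16.22 [ 0.14  1.09 -3.88]
0.027 16.55 [ 0.39  0.32 -3.41]
17.07 [-0.22  0.37 -3.86] 0.04385688108404248
17.82 [ 0.49 -0.15 -4.76] 0.04378708509901357
```

View pics/s4.png

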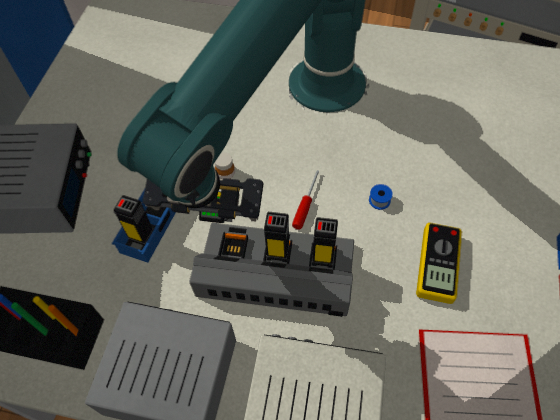

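View pics/w4.png

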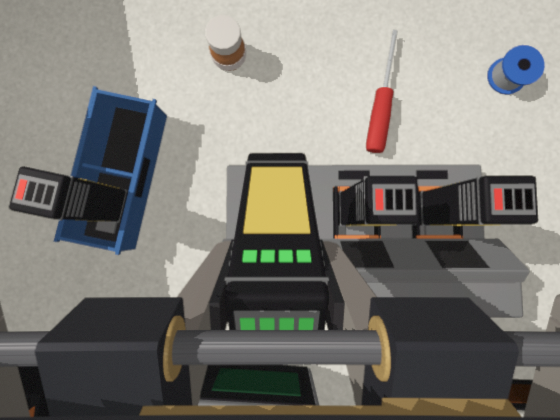

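Run:
```python
from h import *
R=Rt(TY,-.28)
tgt=lambda u:T(-.0085,0,.105+u)+R[:,1]*.019
env.reach(tgt(.13),R); s=env.sense(); print(round(s['t'],2),np.round(s['wrist_force'],2),s['gripper_width'],s['ee_pos']-tgt(.13))
for c in ['scene','top','wrist']:
    p,d=viewer.read_camera(c); cv2.imwrite(f'pics/{c}5.png',p[:,:,::-1]); np.save(f'pics/{c}5.npy',d)
    if c=='wrist':
        np.savez('pics/w5s.npz',pos=s['ee_pos'],R=s['tcp_rot']); 
    print(c,[(n,round(r['score'],2),np.round(r['at'],3)) for n in ['charged_pack_center','charged_pack_lug','free_pocket','kit_tray','pack_d_center'] for r in tip_of(c,n)])
```

```text
18.9 [ 0.21  1.37 -4.42] 0.04399500855353846 [0.00128629 0.00112744 0.00011451]
scene [('charged_pack_center', 0.57, array([ 0.476, -0.319,  0.201])), ('charged_pack_lug', 0.56, array([ 0.516, -0.319,  0.132])), ('charged_pack_lug', 0.52, array([ 0.558, -0.019,  0.096])), ('charged_pack_lug', 0.24, array([ 0.558, -0.018, -0.002])), ('free_pocket', 0.97, array([ 0.484, -0.322,  0.004])), ('kit_tray', 0.64, array([ 0.528, -0.328,  0.002])), ('pack_d_center', 0.64, array([ 0.568, -0.338,  0.073])), ('pack_d_center', 0.64, array([ 0.515, -0.321,  0.131])), ('pack_d_center', 0.44, array([ 0.478, -0.318,  0.198]))]
top [('charged_pack_center', 0.41, array([ 0.479, -0.321,  0.204])), ('charged_pack_center', 0.18, array([ 0.485, -0.322,  0.004])), ('free_pocket', 0.82, array([ 0.485, -0.323,  0.004])), ('kit_tray', 0.68, array([ 0.532, -0.329,  0.002])), ('pack_d_center', 0.74, array([ 0.567, -0.337,  0.069]))]
wrist [('charged_pack_center', 0.6, array([ 0.478, -0.319,  0.201])), ('kit_tray', 0.71, array([ 0.593, -0.017,  0.038]))]
```

View pics/scene5.png

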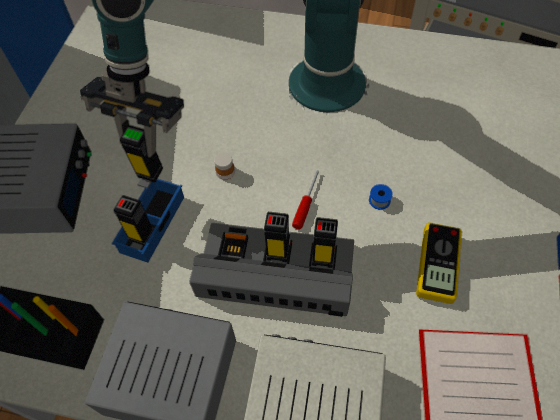

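View pics/wrist5.png

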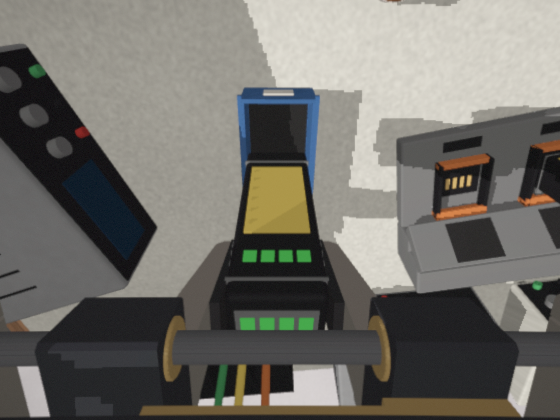

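The pack hangs above the free pocket with its lug over the tray. I'll check how upright it is from the top-face depth before lowering.

Run:
```python
from h import *
d=np.load('pics/scene5.npy'); P=cloud('scene',d)
L=(P-PK)@Rz(TY)
for n,y0 in [('',.016)]:
    m=(abs(L[...,0]+.0085)<.03)&(abs(L[...,1])<.016)&(L[...,2]>.24)&(L[...,2]<.30); Q=L[m]
    print(len(Q),Q.min(0),Q.max(0))
    i=np.argsort(Q[:,0]); print(Q[i][::max(1,len(Q)//30)].round(4))
# far face: rows of x vs z
m=(abs(L[...,0]-.012)<.02)&(abs(L[...,1])<.016)&(L[...,2]>.15)&(L[...,2]<.255); Q=L[m]
print('far face',len(Q),np.polyfit(Q[:,2],Q[:,0],1),np.std(Q[:,0]))
```

```text
365 [-0.02661964 -0.01594441  0.24035374] [0.0180471  0.01596001 0.27279098]
[[-0.0266 -0.0123  0.2648]
 [-0.0218 -0.002   0.2679]
 [-0.0202 -0.0071  0.2708]
 [-0.0185 -0.014   0.2671]
 [-0.0162 -0.0011  0.2684]
 [-0.0137 -0.0139  0.2663]
 [-0.0117  0.016   0.2649]
 [-0.0099  0.0121  0.2715]
 [-0.0087 -0.0033  0.2699]
 [-0.0057 -0.0105  0.2704]
 [-0.0047 -0.0029  0.2715]
 [-0.003  -0.0073  0.2687]
 [-0.0009 -0.0012  0.2704]
 [ 0.0003 -0.0075  0.2692]
 [ 0.0027 -0.0086  0.2685]
 [ 0.004   0.0138  0.2667]
 [ 0.0058 -0.001   0.2659]
 [ 0.0079  0.0076  0.2687]
 [ 0.0089  0.0061  0.2693]
 [ 0.0106 -0.0153  0.2688]
 [ 0.0128 -0.0051  0.2692]
 [ 0.0138  0.0039  0.2679]
 [ 0.0148  0.0039  0.2659]
 [ 0.015  -0.0078  0.2491]
 [ 0.0154 -0.0037  0.2543]
 [ 0.0156 -0.008   0.2621]
 [ 0.0158 -0.008   0.2468]
 [ 0.0162 -0.0012  0.2686]
 [ 0.0163 -0.0101  0.2683]
 [ 0.0168 -0.0133  0.2645]
 [ 0.0174  0.014   0.2577]]
far face 341 [0.04512486 0.00459646] 0.0016389309614029592
```

Run:
```python
from h import *
R=Rt(TY,-.28)
tgt=lambda u:T(-.0105,-.001,.105+u)+R[:,1]*.019
env.movel(tgt(.06),R,rate=.12)
env.movel(tgt(.012),R,rate=.08); s=env.sense(); print(round(s['t'],2),np.round(s['wrist_force'],2))
base=s['wrist_force'][2]
for k in range(10):
    u=.009-.002*k
    env.movel(tgt(u),R,rate=.02); s=env.sense(); print(round(u,3),round(s['t'],2),np.round(s['wrist_force'],2),np.round(s['moment'],2))
    if s['wrist_force'][2]>-1.5: break
p,d=viewer.read_camera('scene'); cv2.imwrite('pics/s6.png',p[60:300,60:340][:,:,::-1].repeat(2,0).repeat(2,1))
p,d=viewer.read_camera('wrist'); cv2.imwrite('pics/w6.png',p[:,:,::-1])
print([(round(r['score'],2),(Rz(TY).T@(np.array(r['at'])-PK)).round(3)) for c in ['scene','wrist'] for r in tip_of(c,'charged_pack_center')])
```

```text
21.28 [-0.43  0.54 -4.49]
0.009 21.58 [-0.15  0.07 -3.39] [ 0.07  0.53 -0.  ]
0.007 21.83 [ 0.48 -0.59 -3.61] [0.14 0.5  0.  ]
0.005 22.08 [-0.24 -0.22 -3.74] [0.06 0.5  0.04]
0.003 22.33 [ 0.42  0.22 -3.19] [ 0.07  0.51 -0.  ]
0.001 22.58 [-6.47  4.08 12.76] [0.9  1.12 0.21]
[(0.57, array([-0.01 , -0.001,  0.068])), (0.66, array([-0.009, -0.001,  0.071]))]
```

View pics/s6.png

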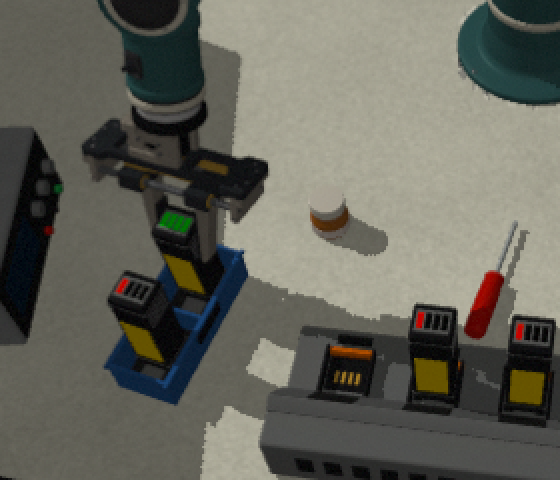

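View pics/w6.png

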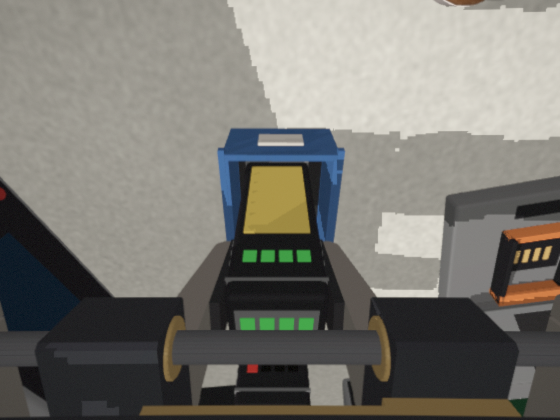

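The pack is inside the pocket and on its floor: force rose to about +16 N above the hanging value at the expected height. The offset from pocket centre is about (-0.010, -0.001). Releasing and withdrawing.

Run:
```python
from h import *
R=Rt(TY,-.28)
effector.release(); s=env.sense(); print(round(s['t'],2),np.round(s['wrist_force'],2),s['gripper_width'])
env.movel(s['ee_pos']-R[:,1]*.10,R,rate=.1)
env.movel(env.sense()['ee_pos']+np.array([-.03,0,.08]),R,rate=.15)
env.pause(.3)
for c in ['scene','top']:
    p,d=viewer.read_camera(c); cv2.imwrite(f'pics/{c}7.png',p[:,:,::-1]); np.save(f'pics/{c}7.npy',d)
    for n in ['charged_pack_center','pack_b_center','spool','flux_jar','screwdriver']: print(c,n,[(round(r['score'],2),np.round(r['at'],3).tolist(),(Rz(TY).T@(np.array(r['at'])-PK)).round(3).tolist()) for r in tip_of(c,n)][:3])
    P=cloud(c,d); L=(P-PK)@Rz(TY)
    m=(abs(L[...,0]+.0085)<.03)&(abs(L[...,1])<.03)&(L[...,2]>.12)&(L[...,2]<.16); Q=L[m]
    print('top face',len(Q),np.median(Q,0))
    for n,b in dict(mid=(.5,.63,-.06,.03,.152,.175),lft=(.5,.63,.04,.13,.152,.175),d=(.53,.64,-.4,-.27,.133,.155)).items():
        M=(P[...,0]>b[0])&(P[...,0]<b[1])&(P[...,1]>b[2])&(P[...,1]<b[3])&(P[...,2]>b[4])&(P[...,2]<b[5]); print(n,P[M].mean(0).round(4))
s=env.sense(); print(s['t'],s['wrist_force'])
```

```text
23.62 [ 0.11 -0.21 -1.22] 0.0920321097512224
scene charged_pack_center [(0.67, [0.529, -0.326, -0.002], [0.044, 0.001, -0.006]), (0.64, [0.47, -0.318, 0.072], [-0.015, 0.001, 0.068]), (0.43, [0.488, -0.321, 0.006], [0.003, 0.0, 0.002])]
scene pack_b_center []
scene spool [(0.57, [0.358, 0.185, 0.002], [-0.197, 0.483, -0.002])]
scene flux_jar [(0.67, [0.353, -0.198, 0.001], [-0.148, 0.103, -0.003])]
scene screwdriver [(0.71, [0.395, 0.02, 0.001], [-0.137, 0.324, -0.003])]
top face 435 [-0.00898552  0.00482954  0.13769982]
mid [ 0.5604 -0.0158  0.1625]
lft [0.5538 0.0835 0.1623]
d [ 0.5711 -0.3345  0.1417]
top charged_pack_center [(0.97, [0.473, -0.322, 0.074], [-0.012, -0.002, 0.07])]
top pack_b_center [(0.78, [0.547, 0.083, 0.094], [0.004, 0.408, 0.09]), (0.2, [0.393, 0.023, -0.002], [-0.14, 0.327, -0.006])]
top spool [(0.56, [0.356, 0.185, -0.003], [-0.199, 0.483, -0.007])]
top flux_jar [(0.66, [0.559, -0.018, -0.002], [0.031, 0.311, -0.006]), (0.64, [0.352, -0.192, -0.002], [-0.15, 0.109, -0.006])]
top screwdriver [(0.64, [0.393, 0.021, -0.001], [-0.14, 0.326, -0.005])]
top face 346 [-0.01082785  0.00486371  0.13730247]
mid [ 0.5569 -0.0182  0.1624]
lft [0.5505 0.0812 0.1624]
d [ 0.5683 -0.3359  0.1412]
26.3833 [0.40142314 0.23314578 0.60375644]
```

View pics/scene7.png

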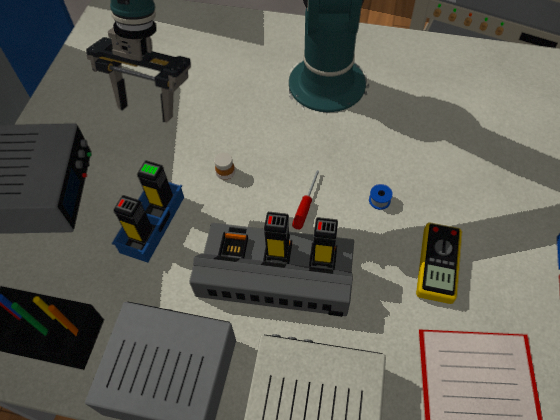

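The charged pack stands upright at scene (152,185) next to pack_d, with the gripper clear of it. Handing in.

```bash
python3 -c "
from h import *
workorder.finish_job(); print(env.sense()['t'])"
```

```text
the job is handed in; nothing more can be done
the job is handed in; nothing more can be done
```

The charged pack is standing upright in the free pocket of the kit tray, and I handed the job in at about 26.4 s of the 56 s allowed. `finish_job` reports no verdict, so everything below comes from my own checks.

**What I did:** I pushed the pack's front face with the shut fingers until it fell back against the backrest, then moved the robot off it. I gripped it at 45 N, drew the lug out 27 mm along the pack's own -x, lifted it clear and turned it upright. I lowered it into the pocket in 2 mm steps until the force showed it touching the floor, about 16 N. Then I released it and withdrew.

**Leaning pack:** with the robot off it, both cameras put the pack's middle and lug tip where a 0.63 rad lean should have them. The lug was still under the lip, at about x 0.037, z 0.025 m in the charger frame.

**Final pose, in the pocket frame:**

| Quantity | Measured | Limit |
|---|---|---|
| Middle, x | about -0.012 m | ±0.027 m |
| Middle, y | about 0 m | ±0.020 m |
| Middle, z | about 0.069 m | 0.062 to 0.074 m |
| Height of top face | 0.1375 m | 0.138 m expected if upright on the floor |

**Other things on the bench:** depth showed the other three packs within about 1 mm of where they started. The screwdriver and spool were within about 3 mm and the jar within about 6 mm, which is roughly how accurate the detections are.

**Checks that disagreed:**
- **Sideways position:** the top-face depth put the pack about 5 mm further sideways than the detector did, still well inside the limit.
- **Tilt:** before lowering, the far-face fit suggested a tilt of 0.045 rad, while the top face looked level. I did not fit the tilt again after release.
- **False detections:** at the end the scene camera's best hit for the charged pack was wrong (it was the tray), and the same camera missed pack_b.

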